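Battery swaps on the phone repair bench

TASK

First put the swollen silver battery from the yellow mat into the open red steel box, before any other battery is moved. Then lay each of the three new black batteries flat in the empty battery bay of the opened phone that it fits (longest battery to the longest bay, shortest to the shortest), in the middle of the bay and in line with the phone, with its amber connector end towards the phone's cameras. Set every battery down rather than drop it, and do not knock the pot of screws.

Things in the scene. Friction and masses are not known exactly. Their poses are not given: they have to be found in the camera images.
- battery_large: New large phone battery: flat black pouch with white label, 96 mm long (x) by 48 wide (y) by 6 thick, 66 g. Amber band and 8 mm copper tab (look only) at its connector end, +x. Origin: centre of its underside, z up. Starts flat on the 3 mm yellow mat, x pointing away from the robot within 0.3 rad, 25 mm or more free beside its long sides.
- battery_medium: New medium phone battery: flat black pouch with white label, 74 mm long (x) by 44 wide (y) by 6 thick, 48 g. Amber band and 8 mm copper tab (look only) at its connector end, +x. Origin: centre of its underside, z up. Starts flat on the 3 mm yellow mat, x pointing away from the robot within 0.3 rad, 25 mm or more free beside its long sides.
- battery_small: New small phone battery: flat black pouch with white label, 54 mm long (x) by 38 wide (y) by 6 thick, 34 g. Amber band and 8 mm copper tab (look only) at its connector end, +x. Origin: centre of its underside, z up. Starts flat on the 3 mm yellow mat, x pointing away from the robot within 0.3 rad, 25 mm or more free beside its long sides.
- battery_swollen: Old swollen battery: bulging silver foil pouch, amber band at its +x end, 66 mm long (x) by 44 wide (y), 12 mm thick at its sides, 16 at the top of the bulge, 45 g. Origin: centre of its underside, z up. Starts flat on the yellow mat in the row of the new ones, x away from the robot within 0.3 rad.
- phone_large: Large phone, dark blue frame, 163 x 76 mm, back off, in a fixed 96 mm wide jig. Origin: on the bench under its centre; x along the phone to its camera end (away from the robot). Dark battery bay: centre x -15 mm, y 0, floor 14 mm up, 112 mm long; at its ends board (+x) and speaker rise 2 mm above the floor, no walls at its sides. Lenses 19 mm, end jaws 17, clamp screw (+x end) 20 mm high.
- phone_medium: Medium phone, red frame, 147 x 72 mm, back off, in a fixed 92 mm wide jig. Origin: on the bench under its centre; x along the phone to its camera end (away from the robot). Dark battery bay: centre x -15 mm, y 0, floor 14 mm up, 90 mm long; at its ends board (+x) and speaker rise 2 mm above the floor, no walls at its sides. Lenses 19 mm, end jaws 17, clamp screw (+x end) 20 mm high.
- phone_small: Small phone, white frame, 131 x 66 mm, back off, in a fixed 86 mm wide jig. Origin: on the bench under its centre; x along the phone to its camera end (away from the robot). Dark battery bay: centre x -15 mm, y 0, floor 14 mm up, 70 mm long; at its ends board (+x) and speaker rise 2 mm above the floor, no walls at its sides. Lenses 19 mm, end jaws 17, clamp screw (+x end) 20 mm high.
- battery_box: Open red steel box for dangerous batteries, fixed to the bench, 160 mm (x) by 180 mm (y) outside, 40 mm high, walls 4 mm, grey floor 5 to 6 mm above the bench. Origin: centre of its underside; z up. It stands to the left or right of the mat.
- screw_pot: Small open aluminium pot with loose screws, 44 mm across the rim, 26 mm high, standing loose on the bench between two phones. Origin: centre of its underside. To be left alone.
Not all that is in view belongs to the job. What is shaped like the battery_swollen but blue or brown is not meant.

How it is judged:
By the outcome, as a careful person would: the job done as asked, in the order asked, and still so for the second after the job is handed in, with the robot touching nothing.
It also fails if it takes over 96 s, if anything falls off the work surface, if the arm or the gripper's body presses on something with over 40 N, if the wrist force passes 120 N, or if a joint passes its speed limit or range.

ROBOT

A 6-joint arm with a two-finger parallel gripper is mounted at the origin on the work surface. World frame = base frame: x ahead of the robot, y to its left, z up, the work surface at z = 0. Lengths are in m, angles in rad, forces in N, time in s.
With the tool pointing down it reaches from about 0.35 to 0.975 m from the base axis. Payload 4.9 kg.
Tool frame: the origin (TCP) lies on the front face of the gripper's body, between the roots of the fingers; the fingertips stand 73 mm ahead of it and the grasp point (between the pads) lies 54 mm ahead of it (tip_extent is the distance from the TCP to the fingertips, in m); y points along the fingers, x is the direction in which the jaws open and shut, and the axes are right-handed (so a half turn about y gives the same grasp; the last joint's range is limited). The gripper opens to 85 mm and grips with 20 to 120 N. Pads are 22 mm wide; open, the fingers measure 114 mm over their backs; the gripper's body (76 mm by 85 mm) begins 54 mm behind the grasp point. The pads swing forward as they close: fully open they stand 13 mm farther back than shut.
Start: joints at [1.175, 0.053, 1.613, -0, 1.476, -0.119], TCP at [0.171, 0.601, 0.304] pointing down, gripper open.
Joint ranges: [-3.01, 3.01], [-1.01, 2.22], [0.06, 2.58], [-1.02, 4.17], [0.09, 2.62], [-3.14, 3.14]. Speed limits (rad/s): [2.57, 2.57, 3.14, 3.14, 3.14, 3.14].

INTERFACE

Orientations are given as a unit quaternion [w, x, y, z].
In Python, from plant import state, grab_frame, camera_info, job_done, tip_extent gives the robot as it stands.
- The arm moves only by the tool carry_out, never from a script. Its argument "rows" is a list that holds one entry, the list of rows, each a list of 7 numbers: the turn, a rotation vector about the world's x, y, z as a fraction of full scale, then the shift along the world's x, y, z as a fraction of full scale, then the finger opening in mm, from 0 to 85.4. A call has 1 to 5 rows; each row shifts and turns the commanded pose from where the row before left it; what a row does not reach is not made up. Full scale, the value 1, is 40 mm for a shift and 4 degrees for a turn. A row lasts 1/10 s, in which the tool goes at most 50 mm and 8.59 degrees, less where a joint would pass 70% of its speed; a pose out of reach is approached as far as the arm can. A call with a number of a shift or a turn outside -1 to 1 is refused whole. A call with a gripper value outside its range is refused whole. The fingers move at their own pace and stop on an object; the grip force is fixed at half the most. Time passes only in rows, so rows that do not move let the fingers close. It gives the time, the measured TCP pose, the force and the opening at its end, in the units of the state.
- state(): the state, without advancing time (a new reading comes with each control period).
- grab_frame(name): name is "side" or "top" or "wrist"; returns the picture (400x640x3 uint8, blue, green, red); there is no depth.
- camera_info(name): a dict with "intrinsics" (3x3 intrinsics, pixels), "xyz" and "rotation" of the camera in the world; the wrist camera has in their place "tool_from_camera" (4x4, takes a point from camera to tool coordinates, whose origin is the TCP and whose axes are the tool frame's). Camera axes: x right, y down, z forward; pixel columns grow to the right and rows downward; lengths in m; the calibration is good to about 2 mm. A picture is of the moment at which its call begins: read the wrist's pose just before it. camera_info takes no time and is no camera call.
- job_done(): hands the job in, once; it reports no verdict.
The state is a dict: "time": time; "joint_pos": joint angles; "joint_vel": joint speeds; "joint_efforts": joint torques, N m; "tool_pos": TCP position; "tool_rot": TCP orientation; "contact_force": force on the tool from outside, world axes, zero at the start; "ft_torque": the same for the moment, N m; "gripper_width": opening from 0.0 (shut) to 1.0 (fully open).
Only numpy, scipy, OpenCV 4.12 (cv2) and the standard library are available. Lean on these libraries where they do the work, as an engineer would, in place of code of your own. Each camera call takes 0.05 s, during which the arm holds its last target.

## Working session

There is one attempt and no reset: what is moved stays moved. The work goes in short steps, Python scripts to look and compute and a tool call to move; the robot and the scene stay as the last step left them, time stands still between calls to the robot, and variables do not carry over. Pictures are saved under pics/ and viewed, and the job is handed in when it is done.

Besides the shell and the picture viewer there is one more tool, called after "Emit:" as name(argument=value, ...), one argument or row to a line, values as JSON. carry_out: Moves the arm, as the interface text tells. Shift numbers are shares of 40 mm and turn numbers shares of 4 degrees, none past 1 either way. Its arguments: {"type":"object","properties":{"rows":{"type":"array"}},"required":["rows"]}

```bash
ls; mkdir -p pics; python3 - <<'E'
from plant import *
import cv2
s=state();print(s)
for n in("top","side"):
    cv2.imwrite(f"pics/{n}0.png",grab_frame(n))
for n in("top","side","wrist"):
    print(n,camera_info(n))
print(tip_extent)
E
```

```text
pics
{'time': 0.0, 'joint_pos': array([ 1.17500534e+00,  5.33765622e-02,  1.61432461e+00, -3.22669579e-06,
        1.47601930e+00, -1.19026147e-01]), 'joint_vel': array([-0.00098736,  0.00111745,  0.00086189,  0.00047303, -0.00633528,
       -0.00093828]), 'joint_efforts': array([ 1.72710534e-04, -3.93683374e+01, -3.70178139e+01, -9.22297477e-05,
        7.12513283e-03, -2.86367538e-05]), 'tool_pos': array([0.17060446, 0.60075687, 0.30263237]), 'tool_rot': array([-0.56381043,  0.5645704 ,  0.42560019, -0.42689875]), 'contact_force': array([-0.17442911, -0.01015312,  0.14215796]), 'ft_torque': array([-0.00191352, -0.03551758,  0.00671602]), 'gripper_width': 0.9973203068997835}
top {'intrinsics': array([[492.59123055,   0.        , 314.02021467],
       [  0.        , 492.59123055, 189.83548972],
       [  0.        ,   0.        ,   1.        ]]), 'xyz': array([ 0.18082996, -0.01677611,  1.30025279]), 'rotation': array([-0.08329338,  0.73081133, -0.67299904,  0.07777729])}
side {'intrinsics': array([[396.84460473,   0.        , 314.1030211 ],
       [  0.        , 396.84460473, 199.77258181],
       [  0.        ,   0.        ,   1.        ]]), 'xyz': array([ 0.37014406, -0.9768057 ,  0.59618863]), 'rotation': array([-0.50094835,  0.86435261, -0.0372052 ,  0.02368725])}
wrist {'intrinsics': array([[285.84572189,   0.        , 316.85989418],
       [  0.        , 285.84572189, 195.53160076],
       [  0.        ,   0.        ,   1.        ]]), 'tool_from_camera': array([[ 9.99999227e-01,  3.57592338e-04,  1.19118150e-03,
        -2.31579517e-04],
       [-1.05580186e-03, -2.62117569e-01,  9.65035370e-01,
        -7.08664058e-02],
       [ 6.57318853e-04, -9.65035881e-01, -2.62116989e-01,
         6.56437909e-02],
       [ 0.00000000e+00,  0.00000000e+00,  0.00000000e+00,
         1.00000000e+00]])}
0.0726
```

View images.

View pics/top0.png

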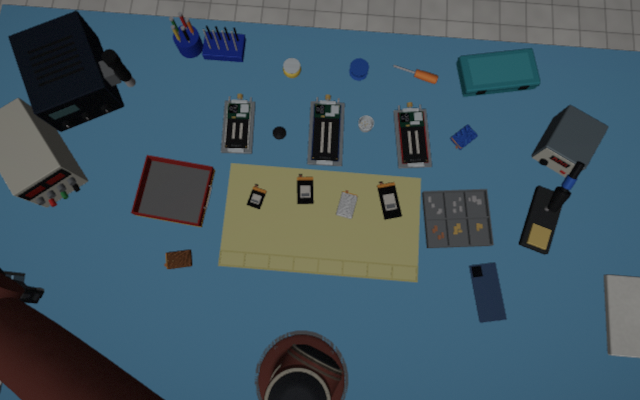

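View pics/side0.png

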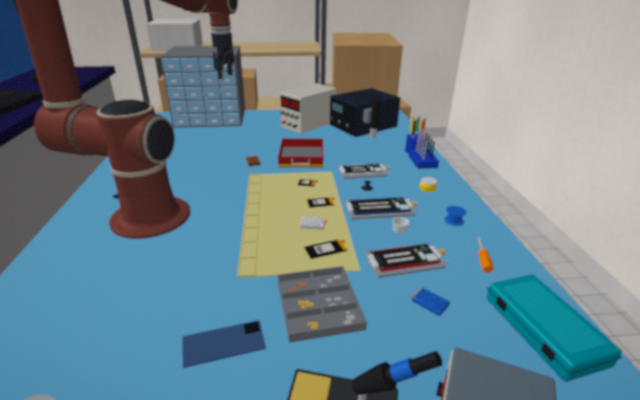

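```bash
cat > h.py <<'E'
import numpy as np, cv2
from plant import *
from scipy.spatial.transform import Rotation as R
def Rq(q): return R.from_quat([q[1],q[2],q[3],q[0]]).as_matrix()
def cam(name,s=None):
    c=camera_info(name);K=c["intrinsics"]
    if name=="wrist":
        s=s or state(); T=np.eye(4);T[:3,:3]=Rq(s["tool_rot"]);T[:3,3]=s["tool_pos"]
        M=T@c["tool_from_camera"]; return K,M[:3,:3],M[:3,3]
    return K,Rq(c["rotation"]),np.array(c["xyz"])
def p2w(C,uv,z):
    K,Rm,t=C; uv=np.atleast_2d(np.asarray(uv,float))
    d=(Rm@np.linalg.inv(K)@np.c_[uv,np.ones(len(uv))].T).T
    return t+d*((z-t[2])/d[:,2])[:,None]
def w2p(C,p):
    K,Rm,t=C; q=K@Rm.T@(np.atleast_2d(p)-t).T
    return (q[:2]/q[2]).T
E
python3 - <<'E'
from h import *
s=state();print(np.round(Rq(s["tool_rot"]),3))
C=cam("top")
im=cv2.imread("pics/top0.png")
for n,uv,z in [("small",(257,197),.009),("med",(305,190),.009),("swol",(346,205),.018),("large",(389,201),.009),("ph_s",(238,125),.014),("ph_l",(326,132),.014),("ph_m",(413,136),.014),("pot",(366,124),.026),("box",(174,190),.02),("base",(300,385),.1)]:
    print(n,np.round(p2w(C,uv,z)[0],3))
cv2.imwrite("pics/top0c.png",cv2.resize(im[85:285,215:435],None,fx=3.5,fy=3,interpolation=cv2.INTER_CUBIC)[:600,:770])
E
```

```text
[[ 0.273 -0.001 -0.962]
 [ 0.962 -0.002  0.273]
 [-0.002 -1.     0.   ]]
small [0.448 0.157 0.009]
med [0.478 0.03  0.009]
swol [ 0.444 -0.082  0.018]
large [ 0.466 -0.197  0.009]
ph_s [0.645 0.23  0.014]
ph_l [ 0.645 -0.014  0.014]
ph_m [ 0.653 -0.253  0.014]
pot [ 0.673 -0.121  0.026]
box [0.446 0.378 0.02 ]
base [-0.001 -0.001  0.1  ]
```

View pics/top0c.png

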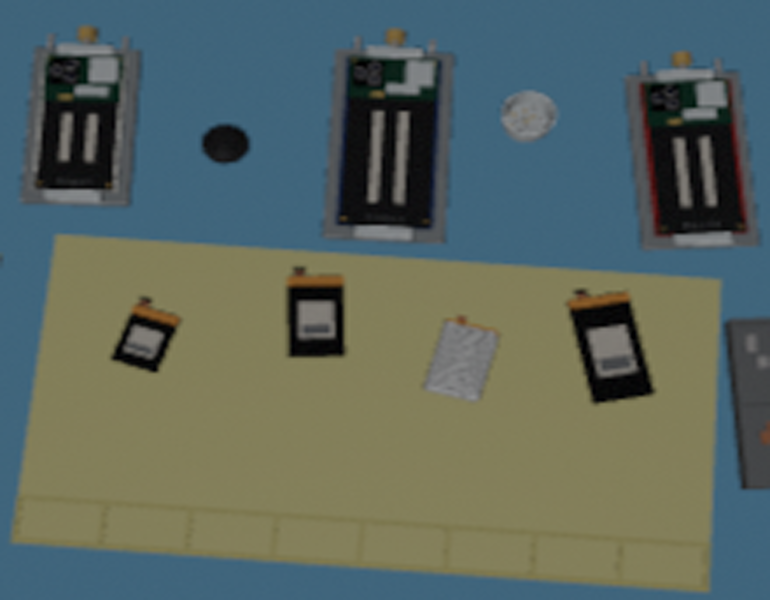

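Emit:
carry_out(
  rows=[
    [[0,0,1,1,-1,0,85],[0,0,1,1,-1,0,85],[0,0,1,1,-1,0,85],[0,0,1,1,-1,0,85],[0,0,0,1,-1,0,85]],
  ],
)

```text
time: 0.6
tool_pos: [0.3484, 0.4227, 0.3034]
tool_rot: [0.499, -0.499, -0.501, 0.501]
contact_force: [1.1, -0.1, -0.4]
gripper_width: 0.992
```

Emit:
carry_out(
  rows=[
    [[0,0,0,0.75,-1,0,85],[0,0,0,0,-1,0,85],[0,0,0,0,-1,0,85],[0,0,0,0,-1,0,85],[0,0,0,0,-1,0,85]],
  ],
)

```text
time: 1.1
tool_pos: [0.3771, 0.2228, 0.3033]
tool_rot: [0.499, -0.499, -0.5, 0.501]
contact_force: [0.1, -0.3, 0.1]
gripper_width: 0.996
```

Emit:
carry_out(
  rows=[
    [[0,0,0,0,-1,0,85],[0,0,0,0,-1,0,85],[0,0,0,0,-1,-1,80],[0,0,0,0,-1,-1,70],[0,0,0,0,-1,-1,60]],
  ],
)

```text
time: 1.6
tool_pos: [0.3772, 0.037, 0.1967]
tool_rot: [-0.499, 0.5, 0.501, -0.5]
contact_force: [0.9, -0.1, -0.8]
gripper_width: 0.703
```

Emit:
carry_out(
  rows=[
    [[0,0,0,0,-1,0,62],[0,0,0,0,-1,0,62],[0,0,0,0,-1,0,62],[0,0,0,0,0,0,62],[0,0,0,0,0,0,62]],
  ],
)

```text
time: 2.1
tool_pos: [0.3772, -0.0821, 0.1975]
tool_rot: [0.5, -0.5, -0.5, 0.5]
contact_force: [0.2, -0.0, 0.5]
gripper_width: 0.726
```

```bash
python3 - <<'E'
from h import *
s=state();im=grab_frame("wrist");cv2.imwrite("pics/w1.png",im)
np.savez("w1.npz",p=s["tool_pos"],q=s["tool_rot"])
print(s["tool_pos"],s["gripper_width"],s["time"],s["contact_force"])
E
```

```text
[ 0.37722448 -0.08211412  0.19747486] 0.7264706627644383 2.1 [ 0.1758042  -0.01635933  0.48083298]
```

View pics/w1.png

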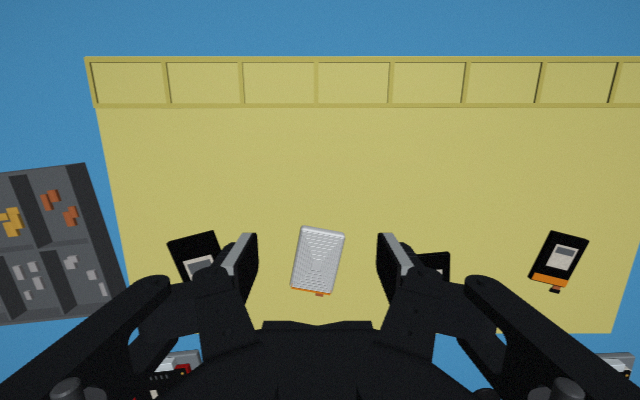

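Emit:
carry_out(
  rows=[
    [[0,0,0,1,0,0,62],[0,0,0,1,0,0,62],[0,0,0,1,0,0,62],[0,0,0,0,0,0,62],[0,0,0,0,0,0,62]],
  ],
)

```text
time: 2.65
tool_pos: [0.4977, -0.0798, 0.197]
tool_rot: [0.499, -0.498, -0.501, 0.502]
contact_force: [-0.1, 0.1, -0.5]
gripper_width: 0.724
```

```bash
cat > snap.py <<'E'
import sys
from h import *
n=sys.argv[1]
s=state();im=grab_frame("wrist");cv2.imwrite(f"pics/{n}.png",im)
np.savez(f"{n}.npz",p=s["tool_pos"],q=s["tool_rot"])
print(s["tool_pos"],s["gripper_width"],s["time"],s["contact_force"])
E
python3 snap.py w2
```

```text
[ 0.49769687 -0.07984856  0.19695903] 0.7236529271643687 2.65 [-0.05614329  0.08490958 -0.45988423]
```

View pics/w2.png

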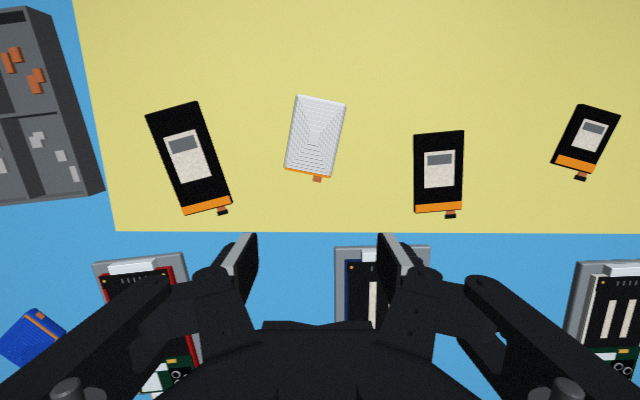

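```bash
cat > meas.py <<'E'
import sys
from h import *
def meas(n,ztop,names=None,show=True):
    im=cv2.imread(f"pics/{n}.png");d=np.load(f"{n}.npz")
    C=cam("wrist",dict(tool_pos=d["p"],tool_rot=d["q"]))
    hsv=cv2.cvtColor(im,cv2.COLOR_BGR2HSV)
    H,S,V=cv2.split(hsv)
    yel=((H>22)&(H<35)&(S>60)).astype(np.uint8)
    blk=((V<60)).astype(np.uint8)
    org=((H<20)&(S>150)&(V>120)).astype(np.uint8)
    wht=((S<50)&(V>90)).astype(np.uint8)
    m=cv2.morphologyEx(blk|org|wht,cv2.MORPH_OPEN,np.ones((7,7)))
    cs,_=cv2.findContours(m,cv2.RETR_EXTERNAL,cv2.CHAIN_APPROX_NONE)
    out=[]
    for c in cs:
        if not 1200<cv2.contourArea(c)<14000: continue
        c=c[:,0]
        # require mostly yellow ring
        msk=np.zeros_like(m);cv2.fillPoly(msk,[c],1)
        ring=cv2.dilate(msk,np.ones((15,15)))-cv2.dilate(msk,np.ones((9,9)))
        if yel[ring>0].mean()<.7: continue
        orn=org*msk
        wc=cv2.mean(wht[msk>0].astype(float))[0]
        z=ztop if wc<.5 else .015+.0
        P=p2w(C,c,z)[:,:2]*1000
        (cx,cy),(w,h),a=cv2.minAreaRect(P.astype(np.float32))
        a=a if w>h else a+90
        a=(a+90)%180-90
        print(n,np.round(c.mean(0)),"white%.2f"%wc,"ctr %.1f %.1f size %.1f %.1f yaw %.2f"%(cx,cy,max(w,h),min(w,h),a))
meas(sys.argv[1],.009) if __name__=="__main__" else 0
E
python3 meas.py w2
```

```text
w2 [437. 172.] white0.29 ctr 479.5 31.6 size 73.5 44.5 yaw 5.68
w2 [586. 139.] white0.30 ctr 447.9 159.1 size 52.8 41.7 yaw -14.05
w2 [186. 159.] white0.30 ctr 469.5 -195.0 size 95.1 49.0 yaw 14.60
w2 [314. 137.] white0.99 ctr 449.9 -83.3 size 70.1 43.2 yaw -11.06
```

```bash
cat > quad.py <<'E'
from h import *
def load(n):
    d=np.load(f"{n}.npz");return cv2.imread(f"pics/{n}.png"),cam("wrist",dict(tool_pos=d["p"],tool_rot=d["q"]))
def edges(C,corn,z):
    # corners: rear-(-y), rear-(+y), front(+y), front(-y) ; z scalar or list
    P=p2w(C,corn,z)[:,:2]*1000
    ctr=P.mean(0)
    d1=P[3]-P[0];d2=P[2]-P[1];r=P[1]-P[0];f=P[2]-P[3]
    g=lambda v:np.degrees(np.arctan2(v[1],v[0]))
    print("ctr",np.round(ctr,1),"len",np.round([np.linalg.norm(d1),np.linalg.norm(d2)],1),"wid",np.round([np.linalg.norm(r),np.linalg.norm(f)],1),"yaw long",np.round([g(d1),g(d2)],1),"yaw from ends",np.round([g(r)-90,g(f)-90],1))
E
python3 - <<'E'
from quad import *
im,C=load("w2")
for nm,box in dict(large=(140,90,100,135),swol=(270,85,85,105),med=(400,120,75,105),small=(540,95,90,95)).items():
    x,y,w,h=box
    print(nm)
    cv2.imwrite(f"pics/c_{nm}.png",cv2.resize(im[y:y+h,x:x+w],None,fx=4,fy=4,interpolation=cv2.INTER_CUBIC))
tiles=[cv2.resize(cv2.imread(f"pics/c_{n}.png"),(400,300)) for n in()]
E
```

```text
large
swol
med
small
```

View pics/c_swol.png

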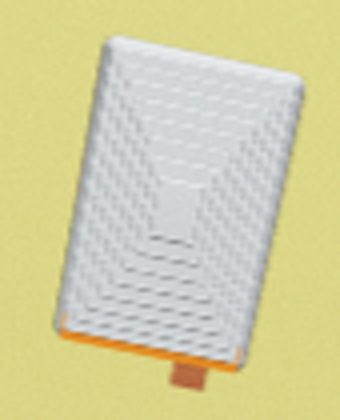

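```bash
python3 - <<'E'
from quad import *
im,C=load("w2")
c=np.array([(105,37),(304,76),(242,366),(58,335)])/4+[270,85]
edges(C,c,.013)
print(C[2], "TCP yaw vec",C[1][:,0])
E
```

```text
ctr [447.8 -82.4] len [64.5 64. ] wid [42.9 42.1] yaw long [-10.1 -10.8] yaw from ends [-10.2  -9.4]
[ 0.43214233 -0.08064636  0.26798464] TCP yaw vec [-0.00634422  0.99997826  0.00179768]
```

View pics/c_large.png

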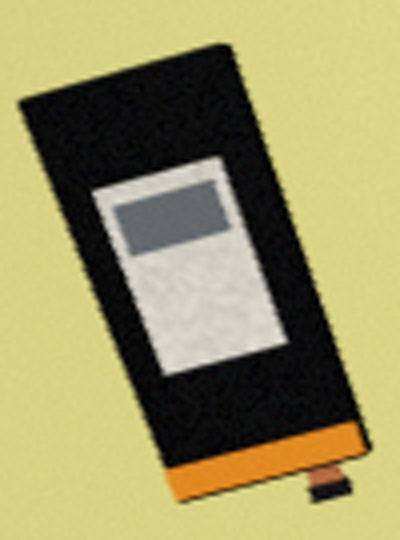

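View pics/c_med.png

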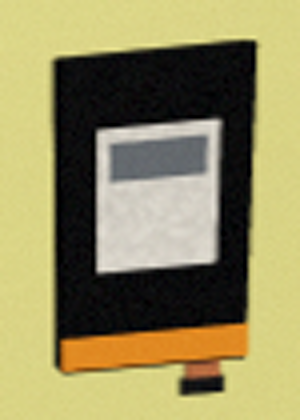

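View pics/c_small.png

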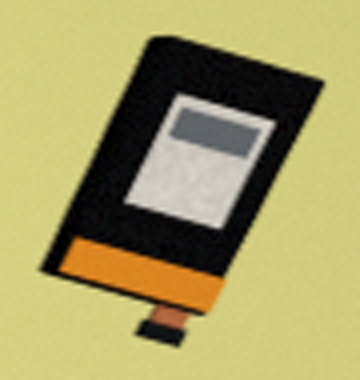

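Emit:
carry_out(
  rows=[
    [[0,0,-1,-0.61,-0.065,0,62],[0,0,-1,-0.61,0,-0.4,62],[0,0,-0.6,0,0,-0.9,62],[0,0,0,0,0,-0.9,62],[0,0,0,0,0,0,62]],
  ],
)

```text
time: 3.2
tool_pos: [0.4441, -0.0824, 0.1053]
tool_rot: [0.546, -0.54, -0.452, 0.455]
contact_force: [-1.2, 0.1, -0.3]
gripper_width: 0.726
```

```bash
python3 snap.py w3
```

```text
[ 0.44410439 -0.08235847  0.10533133] 0.7263611350256989 3.2 [-1.17882633  0.14528591 -0.3170311 ]
```

View pics/w3.png

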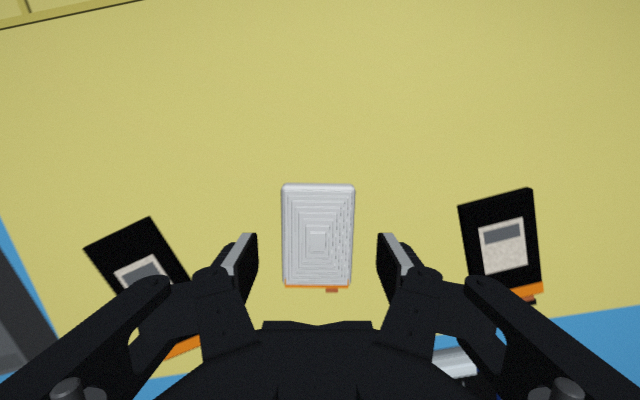

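Emit:
carry_out(
  rows=[
    [[0,0,0,0.1,0,-0.35,62],[0,0,0,0,0,-0.33,62],[0,0,0,0,0,0,62],[0,0,0,0,0,0,50],[0,0,0,0,0,0,35]],
  ],
)

```text
time: 3.75
tool_pos: [0.4535, -0.0845, 0.0843]
tool_rot: [-0.542, 0.543, 0.454, -0.453]
contact_force: [-0.6, -1.1, 1.7]
gripper_width: 0.472
```

Emit:
carry_out(
  rows=[
    [[0,0,0,0,0,0,30],[0,0,0,0,0,0,30],[0,0,0,0,0,0,30]],
  ],
)

```text
time: 4.05
tool_pos: [0.4536, -0.0845, 0.0843]
tool_rot: [-0.542, 0.543, 0.454, -0.453]
contact_force: [-2.5, 0.4, 6.1]
gripper_width: 0.47
```

```bash
python3 snap.py w4; python3 - <<'E'
from h import *
im=grab_frame("side");p=w2p(cam("side"),[.45,-.083,.03])[0];print(p)
x,y=p.astype(int);cv2.imwrite("pics/s4.png",cv2.resize(im[y-50:y+40,x-60:x+60],None,fx=6,fy=6,interpolation=cv2.INTER_CUBIC))
E
```

```text
[ 0.45357693 -0.08454412  0.0842828 ] 0.4699163765386849 4.05 [-2.52766345  0.36346941  6.08051557]
[313.64152998 216.74584321]
```

View pics/w4.png

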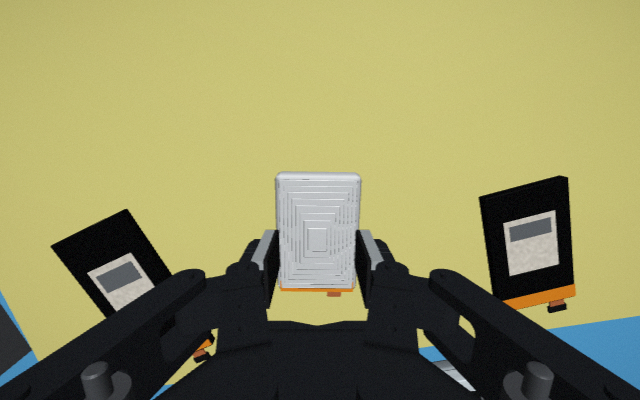

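View pics/s4.png

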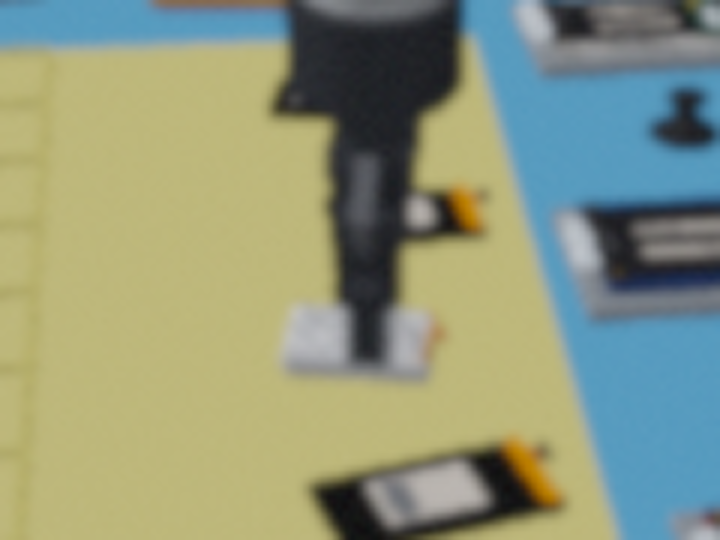

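Emit:
carry_out(
  rows=[
    [[0,0,0,0,0,0.5,30],[0,0,0,0,0,1,30],[0,0,0,0,0,1,30],[0,0,0,0,0.3,0.5,30],[0,0,0,0,0.8,0,30]],
  ],
)

```text
time: 4.65
tool_pos: [0.4553, -0.0417, 0.2081]
tool_rot: [-0.54, 0.546, 0.454, -0.45]
contact_force: [0.1, -0.2, -0.1]
gripper_width: 0.47
```

Emit:
carry_out(
  rows=[
    [[0,0,0,0,1,0,30],[0,0,0,0,1,0,30],[0,0,0,0,1,0,30],[0,0,0,0,1,0,30],[0,0,0,0,1,0,30]],
  ],
)

```text
time: 5.15
tool_pos: [0.4526, 0.1614, 0.2033]
tool_rot: [-0.542, 0.543, 0.454, -0.453]
contact_force: [0.6, -0.3, -0.3]
gripper_width: 0.474
```

Emit:
carry_out(
  rows=[
    [[0,0,0,0,1,0,30],[0,0,0,0,1,0,30],[0,0,0,0,1,0,30],[0,0,0,0,1,0,30],[0,0,0,0,0,0,30]],
  ],
)

```text
time: 5.65
tool_pos: [0.4524, 0.3234, 0.2033]
tool_rot: [0.542, -0.541, -0.455, 0.454]
contact_force: [0.5, -1.1, 0.6]
gripper_width: 0.465
```

```bash
python3 snap.py w5;python3 - <<'E'
from h import *
im=grab_frame("top");cv2.imwrite("pics/t5.png",cv2.resize(im[110:270,100:300],None,fx=4,fy=3.7))
im=grab_frame("side");cv2.imwrite("pics/s5.png",im)
E
```

```text
[0.4524338  0.32340887 0.20334411] 0.4650044723713848 5.65 [ 0.48064636 -1.14199447  0.59038639]
```

View pics/w5.png

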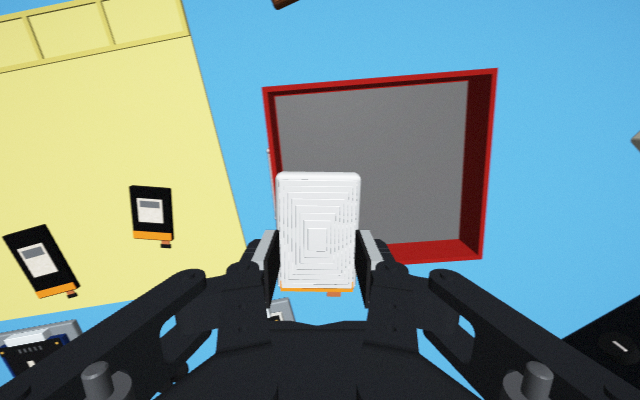

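View pics/s5.png

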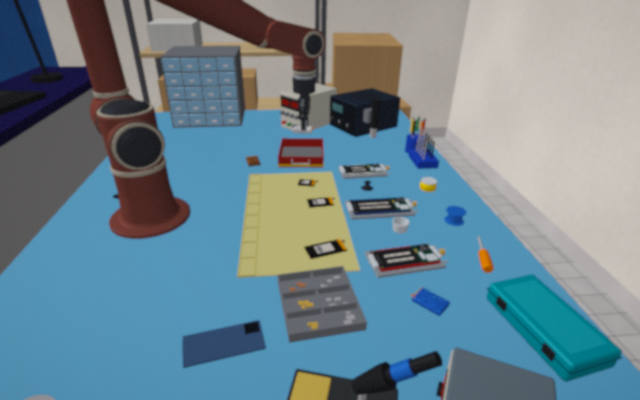

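```bash
python3 - <<'E'
from quad import *
im,C=load("w5")
P=p2w(C,[(263,87),(497,68),(482,258)],.04);print(P.round(3),(P[0]+P[2])/2, np.linalg.norm(P[1]-P[0]))
E
```

```text
[[0.358 0.298 0.04 ]
 [0.376 0.476 0.04 ]
 [0.534 0.461 0.04 ]] [0.44622631 0.37964958 0.04      ] 0.17855853822279755
```

Emit:
carry_out(
  rows=[
    [[0,0,0,-0.15,0.7,0,30],[0,0,0,0,0.7,0,30],[0,0,0,0,0,-1,30],[0,0,0,0,0,-1,30],[0,0,0,0,0,-0.6,30]],
  ],
)

```text
time: 6.3
tool_pos: [0.4457, 0.3736, 0.0956]
tool_rot: [0.543, -0.543, -0.451, 0.454]
contact_force: [0.5, -0.1, -0.4]
gripper_width: 0.471
```

Emit:
carry_out(
  rows=[
    [[0,0,0,0,0,0,30],[0,0,0,0,0,-0.1,30],[0,0,0,0,0,0,30]],
  ],
)

```text
time: 6.6
tool_pos: [0.448, 0.3757, 0.0964]
tool_rot: [-0.543, 0.543, 0.454, -0.452]
contact_force: [-0.1, 0.7, -0.1]
gripper_width: 0.468
```

Emit:
carry_out(
  rows=[
    [[0,0,0,0,0,-0.1,30],[0,0,0,0,0,0,30]],
  ],
)

```text
time: 6.8
tool_pos: [0.4473, 0.3759, 0.0917]
tool_rot: [-0.543, 0.543, 0.454, -0.453]
contact_force: [0.2, -0.5, -0.8]
gripper_width: 0.468
```

Emit:
carry_out(
  rows=[
    [[0,0,0,0,0,-0.05,30],[0,0,0,0,0,0,30]],
  ],
)

```text
time: 7.0
tool_pos: [0.4468, 0.3758, 0.0887]
tool_rot: [0.543, -0.543, -0.453, 0.453]
contact_force: [-0.4, -0.2, -0.2]
gripper_width: 0.471
```

Emit:
carry_out(
  rows=[
    [[0,0,0,0,0,-0.05,30],[0,0,0,0,0,0,30]],
  ],
)

```text
time: 7.2
tool_pos: [0.4465, 0.3757, 0.0863]
tool_rot: [0.543, -0.543, -0.453, 0.454]
contact_force: [-0.1, -0.1, -0.5]
gripper_width: 0.473
```

Emit:
carry_out(
  rows=[
    [[0,0,0,0,0,-0.04,30],[0,0,0,0,0,0,30]],
  ],
)

```text
time: 7.4
tool_pos: [0.4469, 0.3759, 0.0854]
tool_rot: [-0.543, 0.543, 0.453, -0.453]
contact_force: [-0.5, -0.6, 1.9]
gripper_width: 0.47
```

Contact. Release and lift.

Emit:
carry_out(
  rows=[
    [[0,0,0,0,0,0,45],[0,0,0,0,0,0,60],[0,0,0,0,0,0,62],[0,0,0,0,0,0.5,62],[0,0,0,0,0,1,62]],
  ],
)

```text
time: 7.9
tool_pos: [0.4445, 0.3742, 0.1415]
tool_rot: [0.543, -0.542, -0.45, 0.456]
contact_force: [0.8, 0.9, -0.6]
gripper_width: 0.723
```

```bash
python3 snap.py w6
```

```text
[0.44446586 0.37421346 0.14146368] 0.7233406084401732 7.9 [ 0.83848856  0.92241123 -0.6388991 ]
```

View pics/w6.png

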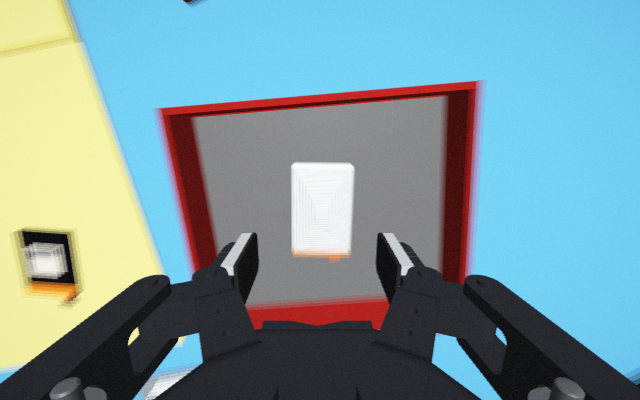

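Emit:
carry_out(
  rows=[
    [[0,0,0,0,0,1,62],[0,0,1,1,-0.6,0.5,62],[0,0,1,1,-0.6,0,62],[0,0,0.6,1,-0.6,0,62],[0,0,0,1,-0.6,0,62]],
  ],
)

```text
time: 8.45
tool_pos: [0.6077, 0.2792, 0.2053]
tool_rot: [-0.499, 0.499, 0.501, -0.5]
contact_force: [0.6, -0.7, 0.2]
gripper_width: 0.726
```

Emit:
carry_out(
  rows=[
    [[0,0,0,1,-0.6,0,62],[0,0,0,1,-0.6,0,62],[0,0,0,0.5,0,0,62],[0,0,0,0,0,0,62],[0,0,0,0,0,0,62]],
  ],
)

```text
time: 8.95
tool_pos: [0.7059, 0.2321, 0.2042]
tool_rot: [0.5, -0.499, -0.5, 0.501]
contact_force: [-1.0, -0.7, 0.8]
gripper_width: 0.725
```

```bash
python3 snap.py w7
```

```text
[0.7059266  0.23211538 0.20418417] 0.7251998564011204 8.95 [-1.04124454 -0.69372373  0.77308408]
```

View pics/w7.png

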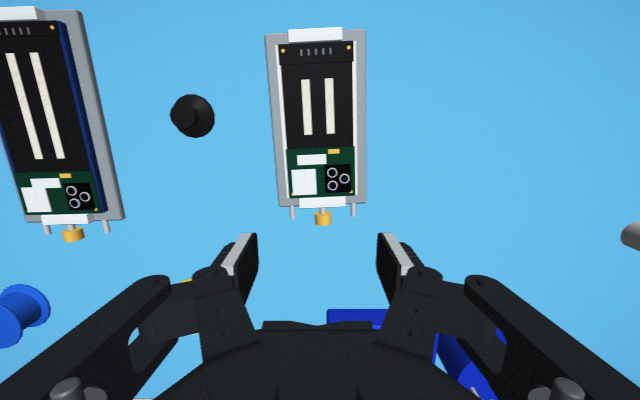

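```bash
python3 - <<'E'
import cv2,numpy as np
im=cv2.imread("pics/w7.png")[20:220,255:380]
im=cv2.convertScaleAbs(im,alpha=1.6,beta=20)
cv2.imwrite("pics/c7.png",cv2.resize(im,None,fx=3,fy=3,interpolation=cv2.INTER_CUBIC))
E
```

```text
(no output)
```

View pics/c7.png

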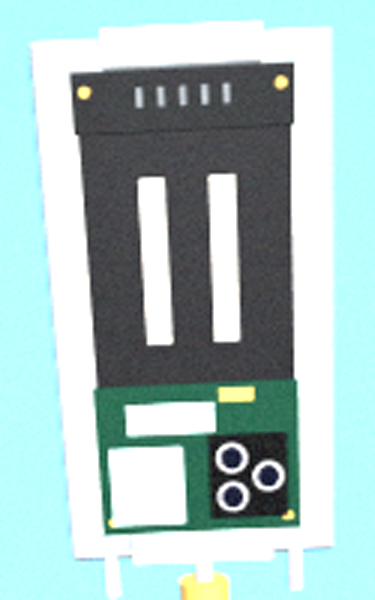

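```bash
python3 - <<'E'
from quad import *
im,C=load("w7")
o=np.array([255,20])
edges(C,np.array([(77,134),(294,127),(297,380),(96,386)])/3+o,.0155)
edges(C,np.array([(138,178),(237,174),(240,342),(148,345)])/3+o,.014)
# jig outer
print(C[2],np.degrees(np.arctan2(-C[1][0,0],C[1][1,0])))
E
```

```text
ctr [631.1 233.4] len [69.8 69.9] wid [60.5 60.3] yaw long [3.  2.8] yaw from ends [1.9 1.9]
ctr [631.1 233.3] len [46.6 46.7] wid [28.1 27.4] yaw long [3.  2.2] yaw from ends [2.3 2. ]
[0.64027272 0.23160439 0.27511913] 0.16727484725065372
```

Emit:
carry_out(
  rows=[
    [[0,0,0,0,-1,0,62],[0,0,0,0,-1,0,62],[0,0,0,0,-1,0,62],[0,0,0,0,-1,0,62],[0,0,0,0,-1,0,62]],
  ],
)

```text
time: 9.5
tool_pos: [0.7049, 0.032, 0.205]
tool_rot: [0.499, -0.499, -0.501, 0.501]
contact_force: [0.1, 0.1, -0.6]
gripper_width: 0.727
```

Emit:
carry_out(
  rows=[
    [[0,0,0,0,-1,0,62],[0,0,0,0,-0.15,0,62],[0,0,0,0,0,0,62],[0,0,0,0,0,0,62]],
  ],
)

```text
time: 9.9
tool_pos: [0.7057, -0.0123, 0.2048]
tool_rot: [-0.499, 0.499, 0.501, -0.501]
contact_force: [-0.1, 0.7, -0.1]
gripper_width: 0.726
```

```bash
python3 snap.py w8; python3 - <<'E'
import cv2,numpy as np
im=cv2.imread("pics/w8.png")[0:220,245:400]
im=cv2.convertScaleAbs(im,alpha=1.6,beta=20)
cv2.imwrite("pics/c8.png",cv2.resize(im,None,fx=2.7,fy=2.7,interpolation=cv2.INTER_CUBIC))
E
```

```text
[ 0.70566157 -0.01230708  0.20478238] 0.7258780773437098 9.9 [-0.12198838  0.7435818  -0.12347302]
```

View pics/w8.png

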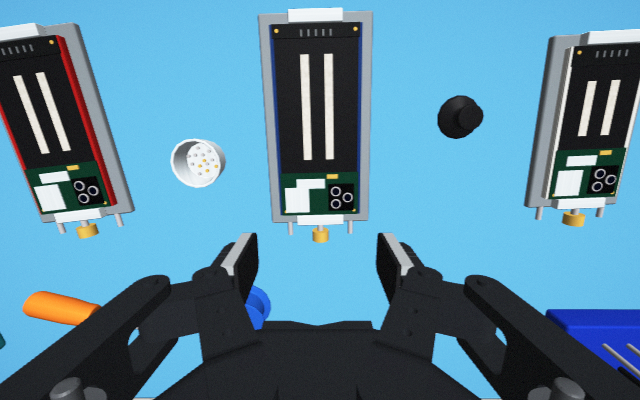

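View pics/c8.png

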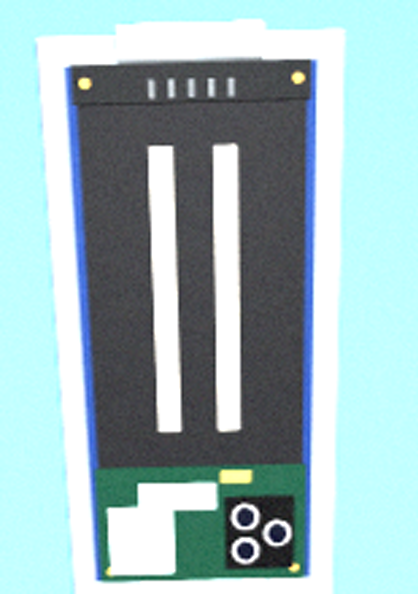

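Clear view of the large bay (speaker edge crop row ~102, board edge ~467). Now the medium one.

Emit:
carry_out(
  rows=[
    [[0,0,0,0,-1,0,62],[0,0,0,0,-1,0,62],[0,0,0,0,-1,0,62],[0,0,0,0,-1,0,62],[0,0,0,0,-1,0,62]],
  ],
)

```text
time: 10.45
tool_pos: [0.7065, -0.2133, 0.2048]
tool_rot: [-0.499, 0.499, 0.501, -0.501]
contact_force: [1.5, 0.2, -0.5]
gripper_width: 0.723
```

Emit:
carry_out(
  rows=[
    [[0,0,0,0,-1,0,62],[0,0,0,0,0,0,62],[0,0,0,0,0,0,62],[0,0,0,0,0,0,62]],
  ],
)

```text
time: 10.85
tool_pos: [0.7066, -0.2518, 0.2045]
tool_rot: [-0.499, 0.499, 0.501, -0.501]
contact_force: [-0.0, 0.6, 0.3]
gripper_width: 0.727
```

```bash
python3 snap.py w9; python3 - <<'E'
import cv2,numpy as np
im=cv2.imread("pics/w9.png")[10:230,245:400]
im=cv2.convertScaleAbs(im,alpha=1.6,beta=20)
cv2.imwrite("pics/c9.png",cv2.resize(im,None,fx=2.7,fy=2.7,interpolation=cv2.INTER_CUBIC))
from quad import *
im,C=load("w8")
o=np.array([245,0])
edges(C,np.array([(77,104),(309,101),(302,466),(97,468)])/2.7+o,.0155)
edges(C,np.array([(148,146),(238,144),(240,430),(158,432)])/2.7+o,.014)
E
```

```text
[ 0.70655058 -0.25177663  0.20450912] 0.7265913594062647 10.85 [-0.01448125  0.62699247  0.31061326]
ctr [632.9 -11.8] len [112.3 112.4] wid [70.5 70.1] yaw long [1.5 1.3] yaw from ends [0.9 0.8]
ctr [632.6 -11.9] len [88.8 88.7] wid [27.9 27.9] yaw long [1.6 1.6] yaw from ends [1.4 1.6]
```

View pics/c9.png

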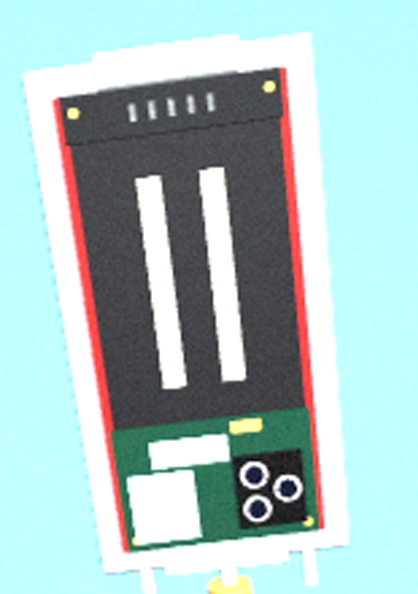

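```bash
python3 - <<'E'
from quad import *
im,C=load("w9")
o=np.array([245,10])
edges(C,np.array([(68,146),(282,122),(306,407),(111,430)])/2.7+o,.0155)
edges(C,np.array([(135,180),(222,168),(245,379),(163,388)])/2.7+o,.014)
im,C=load("w2")
print("large");edges(C,np.array([(19,103),(232,43),(360,450) ,(178,501)])/4+[140,90],.009)
im,C=load("w8");print("pot",p2w(C,[(197,163)],.026))
E
```

```text
ctr [ 638.2 -252.7] len [89.7 88.7] wid [66.5 66.6] yaw long [7.2 7.3] yaw from ends [6.2 7.1]
ctr [ 638.  -252.9] len [65.9 66.4] wid [27.6 27.8] yaw long [7.4 7.5] yaw from ends [7.6 6.5]
large
ctr [ 470.  -195.1] len [94.5 93.5] wid [49.3 46.2] yaw long [14.8 12.9] yaw from ends [15.  16.3]
pot [[ 0.67863223 -0.1175612   0.026     ]]
```

Emit:
carry_out(
  rows=[
    [[0,0,0,-1,0.7,0,62],[0,0,0,-1,0.7,0,62],[0,0,0,-1,0,0,62],[0,0,0,-1,0,0,62],[0,0,0,-0.5,0,0,62]],
  ],
)

```text
time: 11.4
tool_pos: [0.5238, -0.1957, 0.2042]
tool_rot: [0.499, -0.498, -0.501, 0.501]
contact_force: [0.6, -0.3, 0.3]
gripper_width: 0.728
```

Emit:
carry_out(
  rows=[
    [[0,0,0,0,0,0,62],[0,0,0,0,0,0,62],[0,0,0,0,0,0,62]],
  ],
)

```text
time: 11.7
tool_pos: [0.5274, -0.1975, 0.2052]
tool_rot: [-0.499, 0.499, 0.501, -0.501]
contact_force: [0.2, -0.0, -0.1]
gripper_width: 0.726
```

```bash
python3 snap.py w10; python3 - <<'E'
import cv2,numpy as np
im=cv2.imread("pics/w10.png")[70:220,230:400]
im=cv2.convertScaleAbs(im,alpha=1.6,beta=20)
cv2.imwrite("pics/c10.png",cv2.resize(im,None,fx=4,fy=4,interpolation=cv2.INTER_CUBIC))
E
```

```text
[ 0.52735422 -0.19749722  0.20522567] 0.7257640782401036 11.7 [ 0.23132165 -0.03229619 -0.14655299]
```

View pics/c10.png

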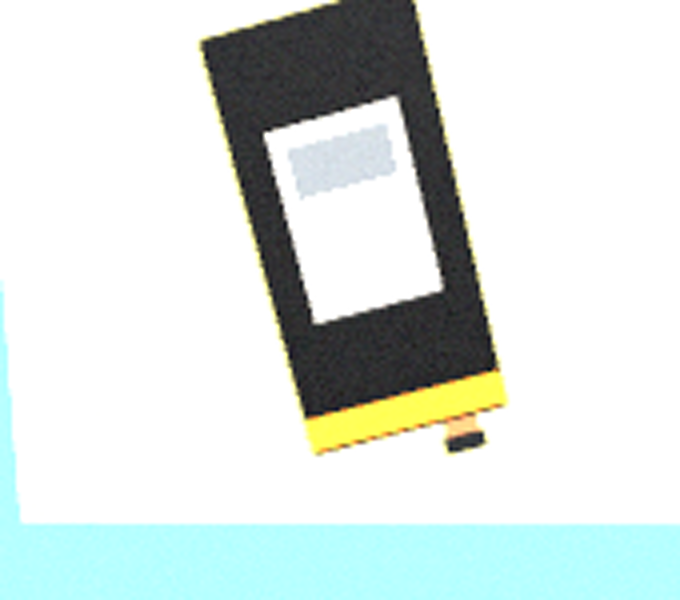

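```bash
cat > batt.py <<'E'
import sys
from quad import *
def go(n,near):
    im,C=load(n)
    hsv=cv2.cvtColor(im,cv2.COLOR_BGR2HSV);H,S,V=cv2.split(hsv)
    m=((V<70)|((H<20)&(S>150))|(S<50)).astype(np.uint8)
    m=cv2.morphologyEx(m,cv2.MORPH_OPEN,np.ones((11,11)))
    u,v=w2p(C,[near[0],near[1],.009])[0].astype(int)
    k,lab=cv2.connectedComponents(m)
    l=lab[v,u]; assert l>0
    mm=(lab==l).astype(np.uint8)
    c=max(cv2.findContours(mm,0,1)[0],key=cv2.contourArea)[:,0]
    h=cv2.convexHull(c)
    for e in np.linspace(2,15,40):
        q=cv2.approxPolyDP(h,e,True)
        if len(q)==4: break
    q=q[:,0].astype(float)
    # refine by line fits to contour sides
    L=[]
    for i in range(4):
        a,b=q[i],q[(i+1)%4];t=(b-a)/np.linalg.norm(b-a);s=(c-a)@t/np.linalg.norm(b-a);d=np.abs((c-a)@[-t[1],t[0]])
        p=c[(s>.12)&(s<.88)&(d<4)].astype(np.float32)
        L.append(cv2.fitLine(p,cv2.DIST_HUBER,0,.01,.01).ravel())
    Q=[]
    for i in range(4):
        v1,p1=L[i-1][:2],L[i-1][2:];v2,p2=L[i][:2],L[i][2:]
        t=np.linalg.solve(np.c_[v1,-v2],p2-p1);Q.append(p1+t[0]*v1)
    Q=np.array(Q)
    # order rear-left, rear-right, front-right, front-left (image: up=rear)
    Q=Q[np.argsort(Q[:,1])];r=Q[:2][np.argsort(Q[:2,0])];f=Q[2:][np.argsort(Q[2:,0])]
    cn=np.array([r[0],r[1],f[1],f[0]])
    print(cn.round(1).tolist());edges(C,cn,.009)
    cv2.polylines(im,[cn.round().astype(int)],True,(0,0,255),1)
    x0=max(0,int(cn[:,0].min())-15);y0=max(0,int(cn[:,1].min())-15)
    cv2.imwrite(f"pics/q_{n}.png",cv2.resize(im[y0:y0+160,x0:x0+140],None,fx=3.5,fy=3.5))
go(sys.argv[1],(float(sys.argv[2]),float(sys.argv[3])))
E
python3 batt.py w10 .469 -.195
```

```text
[[280.29998779296875, 80.0999984741211], [331.3999938964844, 65.69999694824219], [355.70001220703125, 171.0], [308.6000061035156, 181.8000030517578]]
ctr [ 470.  -195.5] len [93.8 95.1] wid [45.9 45.9] yaw long [15.1 15. ] yaw from ends [14.9 13.4]
```

View pics/q_w10.png

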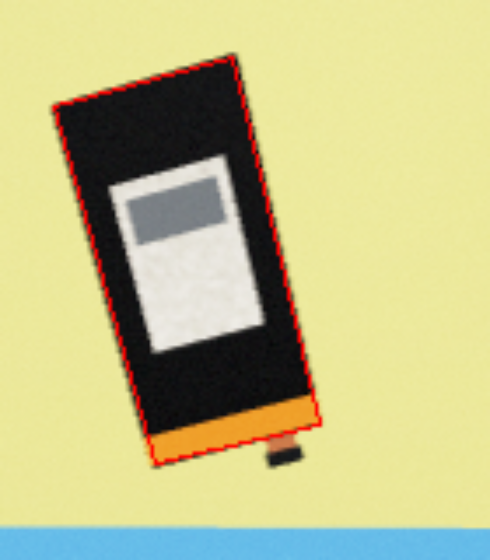

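Emit:
carry_out(
  rows=[
    [[0,0,1,-0.5,0.05,0,62],[0,0,1,-0.5,0,0,62],[0,0,1,-0.43,0,-0.8,62],[0,0,0.7,0,0,-1,62],[0,0,0,0,0,-0.8,62]],
  ],
)

```text
time: 12.25
tool_pos: [0.4692, -0.1958, 0.0993]
tool_rot: [-0.43, 0.431, 0.561, -0.561]
contact_force: [0.0, 0.3, -0.2]
gripper_width: 0.725
```

Emit:
carry_out(
  rows=[
    [[0,0,0,0,0,0,62],[0,0,0,0,0,0,62],[0,0,0,0,0,0,62]],
  ],
)

```text
time: 12.55
tool_pos: [0.4707, -0.1967, 0.103]
tool_rot: [-0.429, 0.432, 0.561, -0.561]
contact_force: [-0.0, -0.3, -0.0]
gripper_width: 0.727
```

```bash
python3 snap.py w11; python3 - <<'E'
from quad import *
im,C=load("w11");a=C[1][:,0];print(np.degrees(np.arctan2(-a[0],a[1])))
E
```

```text
[ 0.47074259 -0.196705    0.10301146] 0.7266603552627803 12.55 [-0.01336946 -0.27851425 -0.00247058]
14.995314911899893
```

View pics/w11.png

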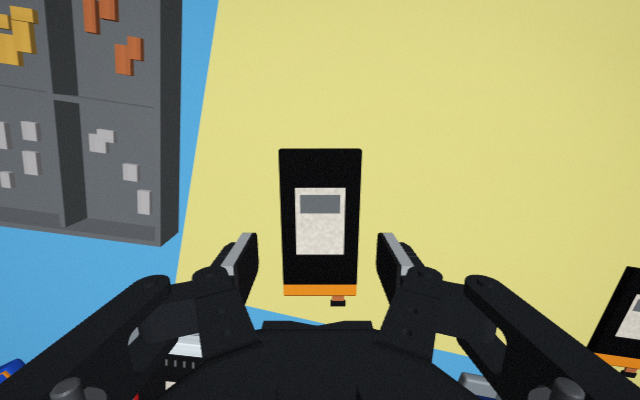

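Emit:
carry_out(
  rows=[
    [[0,0,0,0,0,-0.35,62],[0,0,0,0,0,-0.2,62],[0,0,0,0,0,-0.1,62],[0,0,0,0,0,0,62],[0,0,0,0,0,0,62]],
  ],
)

```text
time: 13.1
tool_pos: [0.4689, -0.1959, 0.0745]
tool_rot: [0.431, -0.431, -0.561, 0.561]
contact_force: [-0.2, 0.3, 0.5]
gripper_width: 0.727
```

Emit:
carry_out(
  rows=[
    [[0,0,0,0,0,0,52],[0,0,0,0,0,0,40],[0,0,0,0,0,0,35],[0,0,0,0,0,0,35],[0,0,0,0,0,0,35]],
  ],
)

```text
time: 13.6
tool_pos: [0.4696, -0.1963, 0.0757]
tool_rot: [-0.43, 0.431, 0.561, -0.561]
contact_force: [-1.5, -0.6, 5.1]
gripper_width: 0.53
```

Emit:
carry_out(
  rows=[
    [[0,0,0,0,0,0.3,35],[0,0,0,0,0,1,35],[0,0,0,0,0,1,35],[0,0,0,0,0,0,35],[0,0,0,0,0,0,35]],
  ],
)

```text
time: 14.1
tool_pos: [0.4694, -0.1961, 0.1681]
tool_rot: [-0.43, 0.432, 0.561, -0.561]
contact_force: [-0.1, 0.7, -1.8]
gripper_width: 0.529
```

```bash
python3 snap.py w12
```

```text
[ 0.46936624 -0.19609758  0.16810442] 0.5288832230237798 14.1 [-0.06926401  0.71203638 -1.80551237]
```

View pics/w12.png

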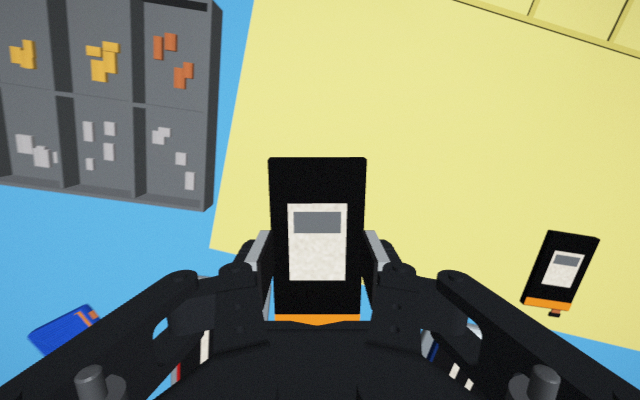

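```bash
python3 - <<'E'
from quad import *
im,C=load("w12")
d=np.load("w12.npz")
z=d["p"][2]-.0667
print(d["p"])
edges(C,[(268,157),(366,157),(360,324),(273,324)],z)
E
```

```text
[ 0.46936624 -0.19609758  0.16810442]
ctr [ 469.5 -196.6] len [95.  94.9] wid [47.1 49.5] yaw long [14.1 15.5] yaw from ends [15. 15.]
```

Emit:
carry_out(
  rows=[
    [[0,0,-0.8,0.8,0.9,0,35],[0,0,-0.8,0.8,0.9,0,35],[0,0,-0.8,0.8,0.9,0,35],[0,0,-0.8,0.8,0.9,0,35],[0,0,-0.2,0.8,0.9,0,35]],
  ],
)

```text
time: 14.65
tool_pos: [0.6286, -0.014, 0.1638]
tool_rot: [0.496, -0.493, -0.504, 0.507]
contact_force: [1.4, -0.3, 0.3]
gripper_width: 0.53
```

Emit:
carry_out(
  rows=[
    [[0,0,0,0.085,0.105,0,35],[0,0,0,0,0,-0.8,35],[0,0,0,0,0,-0.8,35],[0,0,0,0,0,0,35],[0,0,0,0,0,0,35]],
  ],
)

```text
time: 15.15
tool_pos: [0.6308, -0.0118, 0.1007]
tool_rot: [0.495, -0.493, -0.505, 0.507]
contact_force: [0.3, -0.3, -0.9]
gripper_width: 0.531
```

```bash
python3 snap.py w13; python3 - <<'E'
from quad import *
im,C=load("w13");a=C[1][:,0];print(np.degrees(np.arctan2(-a[0],a[1])))
im=grab_frame("side");p=w2p(cam("side"),[.633,-.012,.03])[0]
x,y=p.astype(int);cv2.imwrite("pics/s13.png",cv2.resize(im[y-45:y+30,x-60:x+60],None,fx=6,fy=6,interpolation=cv2.INTER_CUBIC))
E
```

```text
[ 0.63076821 -0.01181526  0.10073579] 0.530701007190872 15.15 [ 0.25354131 -0.33702395 -0.94228311]
1.3596936414922183
```

View pics/w13.png

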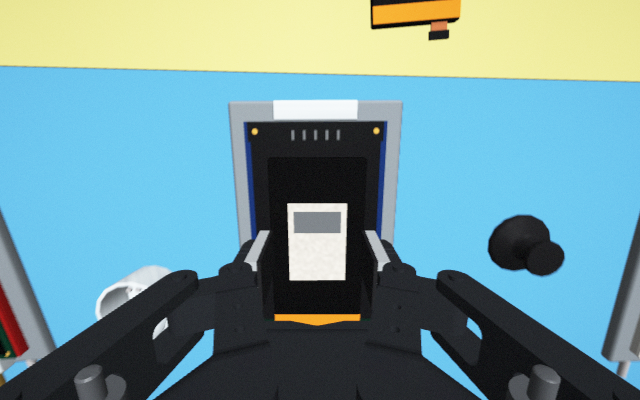

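View pics/s13.png

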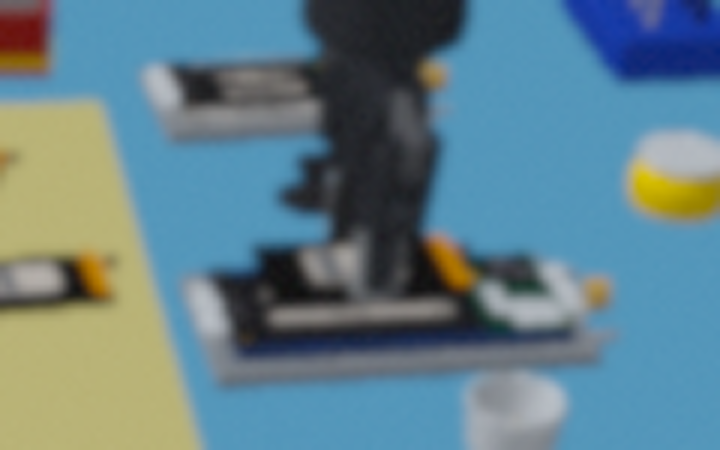

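Emit:
carry_out(
  rows=[
    [[0,0,0,0.04,0,-0.15,35],[0,0,0,0,0,-0.12,35],[0,0,0,0,0,0,35],[0,0,0,0,0,0,35]],
  ],
)

```text
time: 15.65
tool_pos: [0.6339, -0.0117, 0.0919]
tool_rot: [0.494, -0.494, -0.506, 0.506]
contact_force: [0.1, -0.4, -0.6]
gripper_width: 0.532
```

Emit:
carry_out(
  rows=[
    [[0,0,0,0,0,-0.04,35],[0,0,0,0,0,0,35]],
  ],
)

```text
time: 15.85
tool_pos: [0.6339, -0.0117, 0.0903]
tool_rot: [0.494, -0.494, -0.506, 0.506]
contact_force: [0.2, 0.0, -0.4]
gripper_width: 0.529
```

Emit:
carry_out(
  rows=[
    [[0,0,0,-0.02,0,-0.05,35],[0,0,0,0,0,0,35]],
  ],
)

```text
time: 16.05
tool_pos: [0.6329, -0.0117, 0.088]
tool_rot: [0.494, -0.494, -0.506, 0.506]
contact_force: [-0.2, 0.1, -0.3]
gripper_width: 0.529
```

Emit:
carry_out(
  rows=[
    [[0,0,0,0,0,-0.04,35],[0,0,0,0,0,0,35]],
  ],
)

```text
time: 16.25
tool_pos: [0.6333, -0.0117, 0.0868]
tool_rot: [-0.494, 0.494, 0.506, -0.506]
contact_force: [0.6, -0.2, -0.0]
gripper_width: 0.529
```

Emit:
carry_out(
  rows=[
    [[0,0,0,0,0,-0.03,35],[0,0,0,0,0,0,35]],
  ],
)

```text
time: 16.45
tool_pos: [0.6334, -0.0117, 0.0867]
tool_rot: [0.494, -0.494, -0.506, 0.506]
contact_force: [-3.0, 0.1, 6.3]
gripper_width: 0.529
```

Emit:
carry_out(
  rows=[
    [[0,0,0,0,0,0,52],[0,0,0,0,0,0,58],[0,0,0,0,0,0,60],[0,0,0,0,0,0,60],[0,0,0,0,0,0.2,60]],
  ],
)

```text
time: 16.95
tool_pos: [0.6322, -0.0116, 0.0923]
tool_rot: [0.495, -0.493, -0.505, 0.506]
contact_force: [-0.3, -0.7, -0.2]
gripper_width: 0.702
```

Emit:
carry_out(
  rows=[
    [[0,0,0,0,0,0.8,62],[0,0,0,0.6,0,1,62],[0,0,0,1,0,1,62],[0,0,0,0,0,0,62],[0,0,0,0,0,0,62]],
  ],
)

```text
time: 17.45
tool_pos: [0.6937, -0.0118, 0.2031]
tool_rot: [-0.493, 0.495, 0.507, -0.505]
contact_force: [0.4, 0.0, -0.9]
gripper_width: 0.726
```

```bash
python3 snap.py w14; python3 - <<'E'
import cv2,numpy as np
im=cv2.imread("pics/w14.png")[0:240,240:400]
im=cv2.convertScaleAbs(im,alpha=1.6,beta=20)
cv2.imwrite("pics/c14.png",cv2.resize(im,None,fx=2.5,fy=2.5,interpolation=cv2.INTER_CUBIC))
E
```

```text
[ 0.69368423 -0.01180746  0.20308966] 0.7256434406768342 17.45 [ 0.4402935   0.0122046  -0.92735445]
```

View pics/c14.png

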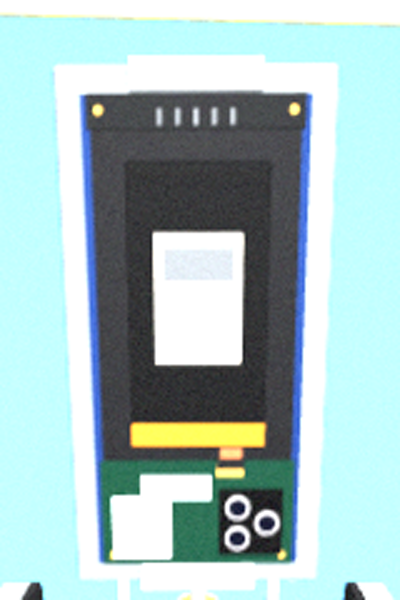

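```bash
python3 - <<'E'
from quad import *
im,C=load("w14")
o=np.array([240,0])
edges(C,np.array([(90,130),(304,128),(294,460),(103,461)])/2.5+o,.0155)
edges(C,np.array([(124,161),(272,161),(267,446),(130,447)])/2.5+o,.020)
E
```

```text
ctr [632.  -11.5] len [111.8 112.1] wid [70.4 70.8] yaw long [1.7 1.9] yaw from ends [1.9 1.7]
ctr [634.  -11.3] len [95.5 95.1] wid [48.4 49.6] yaw long [1.2 2. ] yaw from ends [1.4 1.8]
```

Emit:
carry_out(
  rows=[
    [[0,0,0,-1,0.5,0,62],[0,0,0,-1,0.5,0,62],[0,0,0,-1,0,0,62],[0,0,0,-1,0,0,62],[0,0,0,0,0,0,62]],
  ],
)

```text
time: 18.0
tool_pos: [0.5253, 0.0291, 0.1957]
tool_rot: [0.497, -0.491, -0.503, 0.508]
contact_force: [1.2, 0.2, -1.0]
gripper_width: 0.731
```

Emit:
carry_out(
  rows=[
    [[0,0,0,0,0,0,62],[0,0,0,0,0,0,62],[0,0,0,0,0,0,62]],
  ],
)

```text
time: 18.3
tool_pos: [0.5334, 0.0281, 0.201]
tool_rot: [-0.494, 0.494, 0.506, -0.506]
contact_force: [-0.2, -0.6, -0.1]
gripper_width: 0.723
```

```bash
python3 snap.py w15; python3 batt.py w15 .479 .032; python3 - <<'E'
from quad import *
im,C=load("w15");a=C[1][:,0];print(np.degrees(np.arctan2(-a[0],a[1])))
E
```

```text
[0.53341447 0.02812975 0.20101643] 0.7232275920244409 18.3 [-0.2332507  -0.58646535 -0.05375277]
[[295.0, 91.0999984741211], [343.8999938964844, 87.30000305175781], [347.79998779296875, 170.1999969482422], [302.79998779296875, 173.1999969482422]]
ctr [479.9  31.8] len [72.4 72.7] wid [42.4 42. ] yaw long [6.  5.6] yaw from ends [5.5 5.2]
1.3682408889901903
```

View pics/q_w15.png

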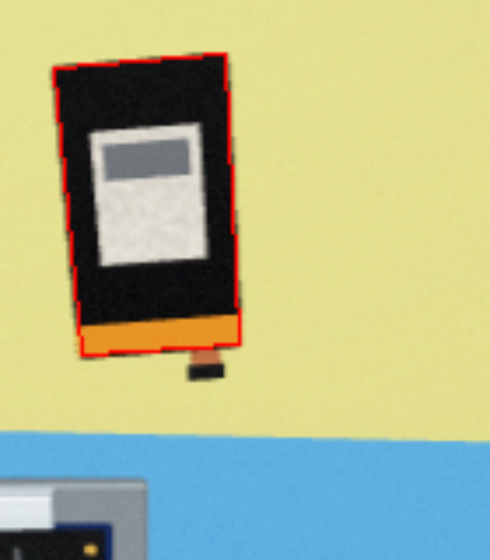

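Emit:
carry_out(
  rows=[
    [[0,0,0.55,-0.5,0.09,0,60],[0,0,0.5,-0.5,0,0,60],[0,0,0,-0.34,0,-0.8,60],[0,0,0,0,0,-0.9,60],[0,0,0,0,0,-0.75,60]],
  ],
)

```text
time: 18.85
tool_pos: [0.4791, 0.0319, 0.1018]
tool_rot: [-0.475, 0.475, 0.524, -0.523]
contact_force: [-0.6, 0.3, -0.0]
gripper_width: 0.705
```

Emit:
carry_out(
  rows=[
    [[0,0,0,0,0,0,60],[0,0,0,0,0,0,60],[0,0,0,0,0,0,60]],
  ],
)

```text
time: 19.15
tool_pos: [0.4808, 0.0317, 0.105]
tool_rot: [-0.474, 0.476, 0.524, -0.523]
contact_force: [0.5, -0.2, -0.7]
gripper_width: 0.702
```

```bash
python3 snap.py w16; python3 - <<'E'
from quad import *
im,C=load("w16");a=C[1][:,0];print(np.degrees(np.arctan2(-a[0],a[1])))
E
```

```text
[0.48075309 0.03173336 0.10503506] 0.7020967929145399 19.15 [ 0.45375728 -0.24179335 -0.74637365]
5.576259363001075
```

View pics/w16.png

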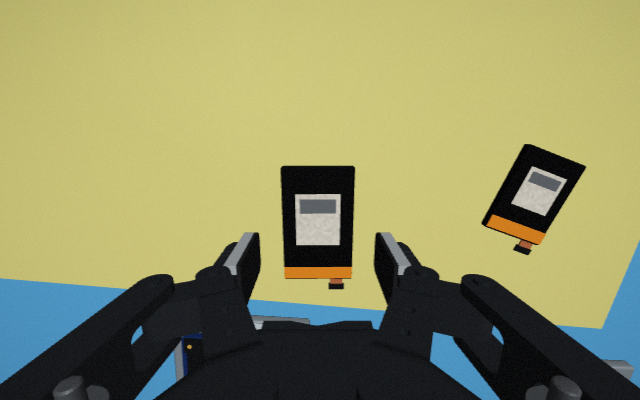

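Aligned. Descend 29 mm and close.

Emit:
carry_out(
  rows=[
    [[0,0,0,0,0,-0.4,60],[0,0,0,0,0,-0.2,60],[0,0,0,0,0,-0.12,60],[0,0,0,0,0,0,60],[0,0,0,0,0,0,60]],
  ],
)

```text
time: 19.7
tool_pos: [0.4793, 0.0319, 0.0746]
tool_rot: [-0.475, 0.475, 0.524, -0.523]
contact_force: [-0.3, -0.6, -0.0]
gripper_width: 0.703
```

Emit:
carry_out(
  rows=[
    [[0,0,0,0,0,0,48],[0,0,0,0,0,0,36],[0,0,0,0,0,0,32],[0,0,0,0,0,0,32],[0,0,0,0,0,0,32]],
  ],
)

```text
time: 20.2
tool_pos: [0.4798, 0.0318, 0.0752]
tool_rot: [-0.475, 0.476, 0.524, -0.523]
contact_force: [-0.9, 0.1, 5.3]
gripper_width: 0.484
```

Emit:
carry_out(
  rows=[
    [[0,0,0,0,0,0.3,32],[0,0,0,0,0,1,32],[0,0,0,0,0,1,32],[0,0,0,0,-0.4,0,32],[0,0,0,0.4,-0.9,0,32]],
  ],
)

```text
time: 20.7
tool_pos: [0.4949, -0.0191, 0.1682]
tool_rot: [-0.474, 0.475, 0.525, -0.524]
contact_force: [0.3, -0.3, -0.3]
gripper_width: 0.49
```

Emit:
carry_out(
  rows=[
    [[0,0,0.35,0.6,-0.9,0,32],[0,0,0,0.6,-0.9,0,32],[0,0,0,0.6,-0.9,0,32],[0,0,0,0.6,-0.9,0,32],[0,0,0,0.6,-0.9,0,32]],
  ],
)

```text
time: 21.2
tool_pos: [0.6155, -0.2016, 0.1663]
tool_rot: [-0.469, 0.469, 0.529, -0.529]
contact_force: [0.0, 0.7, -0.1]
gripper_width: 0.485
```

Emit:
carry_out(
  rows=[
    [[0,0,0,0.5,-0.9,0,32],[0,0,0,0.06,-0.415,0,32],[0,0,0,0,0,-0.8,32],[0,0,0,0,0,-0.8,32],[0,0,0,0,0,0,32]],
  ],
)

```text
time: 21.7
tool_pos: [0.6335, -0.2507, 0.0962]
tool_rot: [0.473, -0.465, -0.528, 0.53]
contact_force: [-1.0, 0.4, -0.9]
gripper_width: 0.487
```

Emit:
carry_out(
  rows=[
    [[0,0,0,0,0,0,32],[0,0,0,0,0,0,32]],
  ],
)

```text
time: 21.9
tool_pos: [0.6383, -0.2528, 0.1045]
tool_rot: [-0.468, 0.47, 0.53, -0.529]
contact_force: [-0.1, -0.9, 0.4]
gripper_width: 0.485
```

```bash
python3 snap.py w17; python3 - <<'E'
from quad import *
im,C=load("w17");a=C[1][:,0];print(np.degrees(np.arctan2(-a[0],a[1])))
E
```

```text
[ 0.63826662 -0.25283995  0.10454013] 0.48498336723027236 21.9 [-0.13857589 -0.86022091  0.36927503]
7.001869787575115
```

View pics/w17.png

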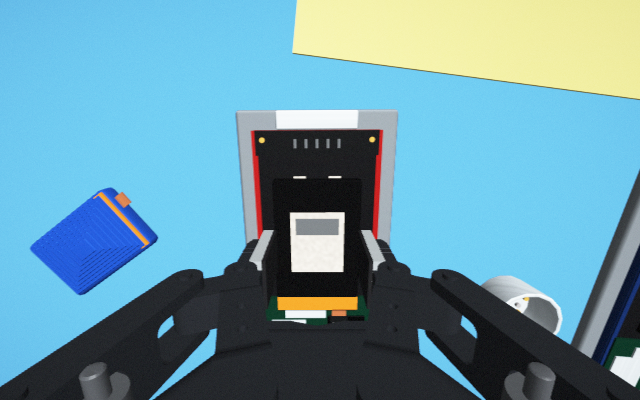

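Emit:
carry_out(
  rows=[
    [[0,0,0,0,0,-0.2,32],[0,0,0,0,0,-0.1,32],[0,0,0,0,0,0,32],[0,0,0,0,0,0,32]],
  ],
)

```text
time: 22.35
tool_pos: [0.6372, -0.2526, 0.0898]
tool_rot: [0.469, -0.469, -0.529, 0.529]
contact_force: [0.4, -0.1, -0.4]
gripper_width: 0.485
```

Emit:
carry_out(
  rows=[
    [[0,0,0,0,0,-0.05,32],[0,0,0,0,0,0,32]],
  ],
)

```text
time: 22.55
tool_pos: [0.6372, -0.2527, 0.0879]
tool_rot: [0.469, -0.469, -0.529, 0.529]
contact_force: [-0.4, 0.3, -0.6]
gripper_width: 0.485
```

Emit:
carry_out(
  rows=[
    [[0,0,0,0,0,-0.04,32],[0,0,0,0,0,0,32]],
  ],
)

```text
time: 22.75
tool_pos: [0.6373, -0.2527, 0.0863]
tool_rot: [0.469, -0.469, -0.529, 0.529]
contact_force: [-0.1, -0.1, -0.2]
gripper_width: 0.488
```

Emit:
carry_out(
  rows=[
    [[0,0,0,0,0,-0.03,32],[0,0,0,0,0,0,32]],
  ],
)

```text
time: 22.95
tool_pos: [0.6376, -0.2528, 0.0863]
tool_rot: [0.469, -0.469, -0.529, 0.529]
contact_force: [-2.9, 0.7, 4.6]
gripper_width: 0.486
```

Emit:
carry_out(
  rows=[
    [[0,0,0,0,0,0,48],[0,0,0,0,0,0,54],[0,0,0,0,0,0,56],[0,0,0,0,0,0,56],[0,0,0,0,0,0.2,56]],
  ],
)

```text
time: 23.45
tool_pos: [0.6364, -0.2523, 0.0919]
tool_rot: [0.47, -0.468, -0.529, 0.53]
contact_force: [0.3, -0.6, -1.7]
gripper_width: 0.657
```

Emit:
carry_out(
  rows=[
    [[0,0,0,0,0,0.8,58],[0,0,0,0.6,0,1,58],[0,0,0,1,0,1,58],[0,0,0,0,0,0,58],[0,0,0,0,0,0,58]],
  ],
)

```text
time: 23.95
tool_pos: [0.6979, -0.2529, 0.203]
tool_rot: [-0.467, 0.47, 0.53, -0.529]
contact_force: [-0.3, -0.2, -0.5]
gripper_width: 0.679
```

```bash
python3 snap.py w18; python3 - <<'E'
import cv2,numpy as np
im=cv2.imread("pics/w18.png")[0:240,240:400]
im=cv2.convertScaleAbs(im,alpha=1.6,beta=20)
cv2.imwrite("pics/c18.png",cv2.resize(im,None,fx=2.5,fy=2.5,interpolation=cv2.INTER_CUBIC))
E
```

```text
[ 0.69785119 -0.25289142  0.20303839] 0.6789642487743364 23.95 [-0.29433973 -0.16244073 -0.53445884]
```

View pics/c18.png

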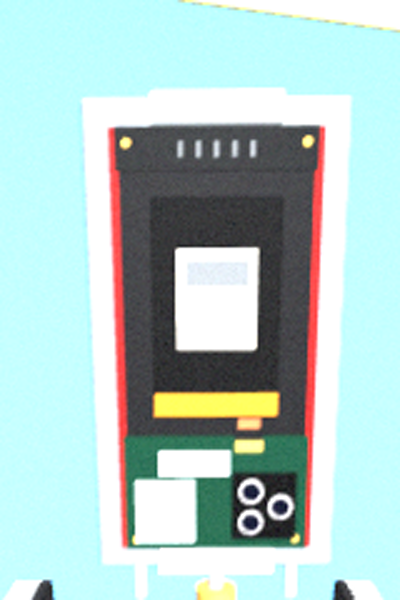

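```bash
python3 - <<'E'
from quad import *
im,C=load("w18")
o=np.array([240,0])
edges(C,np.array([(117,171),(318,170),(306,436),(126,436)])/2.5+o,.0155)
edges(C,np.array([(150,198),(284,197),(279,416),(153,417)])/2.5+o,.020)
E
```

```text
ctr [ 637.2 -252.2] len [90.  90.2] wid [67.1 66.1] yaw long [7.5 6.9] yaw from ends [7.3 7. ]
ctr [ 637.7 -252.4] len [73.2 73.1] wid [44.4 45.1] yaw long [7.  7.6] yaw from ends [7.4 7.5]
```

Emit:
carry_out(
  rows=[
    [[0,0,-0.9,-0.8,1,0,58],[0,0,-0.9,-0.8,1,0,58],[0,0,0,-0.8,1,0,58],[0,0,0,-0.8,1,0,58],[0,0,0,-0.8,1,0,58]],
  ],
)

```text
time: 24.5
tool_pos: [0.5371, -0.056, 0.1978]
tool_rot: [0.503, -0.5, -0.498, 0.499]
contact_force: [-0.3, 1.0, 0.3]
gripper_width: 0.679
```

Emit:
carry_out(
  rows=[
    [[0,0,0,-0.8,1,0,54],[0,0,0,0,1,0,54],[0,0,0,0,1,0,54],[0,0,0,0,1,0,54],[0,0,0,0,1,0,54]],
  ],
)

```text
time: 25.0
tool_pos: [0.507, 0.1426, 0.1983]
tool_rot: [0.502, -0.5, -0.498, 0.5]
contact_force: [1.0, -0.4, -0.4]
gripper_width: 0.635
```

Emit:
carry_out(
  rows=[
    [[0,0,0,0,0.25,0,54],[0,0,0,0,0,0,54],[0,0,0,0,0,0,54],[0,0,0,0,0,0,54]],
  ],
)

```text
time: 25.4
tool_pos: [0.509, 0.1502, 0.2]
tool_rot: [0.502, -0.501, -0.498, 0.499]
contact_force: [-0.8, 0.6, 0.6]
gripper_width: 0.632
```

```bash
python3 snap.py w19; python3 batt.py w19 .448 .157; python3 - <<'E'
from quad import *
im,C=load("w19");a=C[1][:,0];print(np.degrees(np.arctan2(-a[0],a[1])))
E
```

```text
[0.50898604 0.15020977 0.19996167] 0.6316531807844797 25.4 [-0.77134231  0.59268854  0.63720241]
[[315.29998779296875, 89.0999984741211], [355.70001220703125, 99.19999694824219], [339.6000061035156, 159.39999389648438], [301.6000061035156, 148.0]]
ctr [449.  160.2] len [51.9 54. ] wid [36.1 36.2] yaw long [-14.3 -14.2] yaw from ends [-13.5 -16.9]
-0.3228034793434851
```

View pics/q_w19.png

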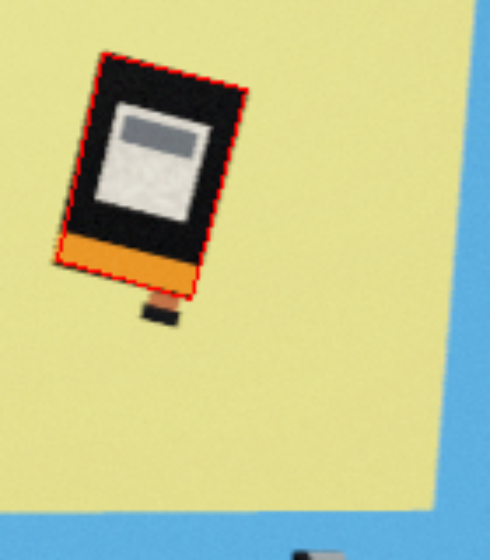

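Emit:
carry_out(
  rows=[
    [[0,0,-1,-0.5,0.25,0,54],[0,0,-1,-0.5,0,0,54],[0,0,-1,-0.51,0,-0.8,54],[0,0,-0.5,0,0,-0.9,54],[0,0,0,0,0,-0.75,54]],
  ],
)

```text
time: 25.95
tool_pos: [0.4482, 0.1606, 0.1014]
tool_rot: [-0.559, 0.559, 0.434, -0.433]
contact_force: [1.6, 0.4, 0.8]
gripper_width: 0.629
```

Emit:
carry_out(
  rows=[
    [[0,0,0,0,0,0,54],[0,0,0,0,0,0,54],[0,0,0,0,0,0,54]],
  ],
)

```text
time: 26.25
tool_pos: [0.4505, 0.1615, 0.1048]
tool_rot: [-0.558, 0.559, 0.435, -0.433]
contact_force: [0.3, 0.5, 2.3]
gripper_width: 0.636
```

```bash
python3 snap.py w20; python3 - <<'E'
from quad import *
im,C=load("w20");a=C[1][:,0];print(np.degrees(np.arctan2(-a[0],a[1])))
E
```

```text
[0.45051391 0.16146267 0.10480151] 0.6359245837503579 26.25 [0.3149029  0.45188126 2.29942501]
-14.263362300406625
```

View pics/w20.png

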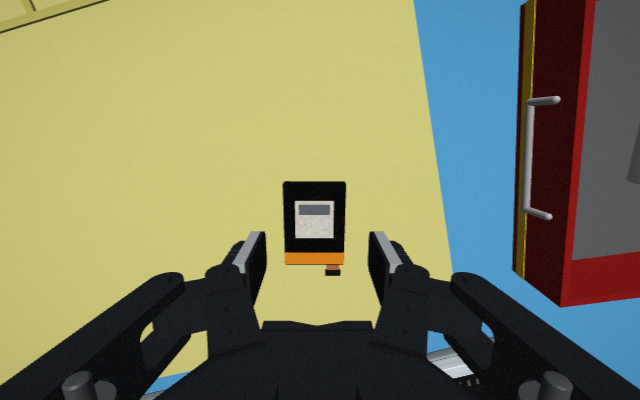

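```bash
python3 - <<'E'
from quad import *
im,C=load("w20")
edges(C,[(283.5,182),(346,182),(344.5,264),(285,265)],.009)
E
```

```text
ctr [449.1 160.6] len [55.  54.3] wid [37.3 38.5] yaw long [-15.  -13.7] yaw from ends [-14.3 -13.3]
```

Emit:
carry_out(
  rows=[
    [[0,0,0,-0.02,0,-0.4,54],[0,0,0,0,0,-0.2,54],[0,0,0,0,0,-0.1,54],[0,0,0,0,0,0,54],[0,0,0,0,0,0,54]],
  ],
)

```text
time: 26.8
tool_pos: [0.4485, 0.1617, 0.0752]
tool_rot: [-0.558, 0.558, 0.434, -0.434]
contact_force: [-0.3, 0.5, 0.4]
gripper_width: 0.633
```

Emit:
carry_out(
  rows=[
    [[0,0,0,0,0,0,42],[0,0,0,0,0,0,30],[0,0,0,0,0,0,26],[0,0,0,0,0,0,26],[0,0,0,0,0,0,26]],
  ],
)

```text
time: 27.3
tool_pos: [0.4489, 0.1617, 0.0757]
tool_rot: [-0.558, 0.558, 0.435, -0.434]
contact_force: [-0.4, 0.5, 5.4]
gripper_width: 0.42
```

Emit:
carry_out(
  rows=[
    [[0,0,0,0,0,0.3,26],[0,0,0,0,0,1,26],[0,0,0,0,0,1,26],[0,0,0.9,0.6,0.3,0,26],[0,0,0.9,0.8,0.3,0,26]],
  ],
)

```text
time: 27.8
tool_pos: [0.505, 0.1861, 0.1698]
tool_rot: [-0.528, 0.53, 0.471, -0.467]
contact_force: [-0.1, -0.0, 0.3]
gripper_width: 0.412
```

Emit:
carry_out(
  rows=[
    [[0,0,0.9,0.8,0.3,0,26],[0,0,0.9,0.8,0.3,0,26],[0,0,0.57,0.8,0.3,0,26],[0,0,0,0.76,0.29,0,26],[0,0,0,0,0,-0.8,26]],
  ],
)

```text
time: 28.3
tool_pos: [0.6369, 0.235, 0.141]
tool_rot: [-0.487, 0.492, 0.515, -0.506]
contact_force: [0.3, -0.2, 0.5]
gripper_width: 0.417
```

Emit:
carry_out(
  rows=[
    [[0,0,0,0,0,-0.8,26],[0,0,0,0,0,0,26],[0,0,0,0,0,0,26],[0,0,0,0,0,0,26]],
  ],
)

```text
time: 28.7
tool_pos: [0.6315, 0.2334, 0.1051]
tool_rot: [-0.489, 0.49, 0.511, -0.509]
contact_force: [0.4, 0.1, 0.9]
gripper_width: 0.421
```

```bash
python3 snap.py w21; python3 - <<'E'
from quad import *
im,C=load("w21");a=C[1][:,0];print(np.degrees(np.arctan2(-a[0],a[1])))
E
```

```text
[0.6314876  0.23342904 0.10507191] 0.42079171191788306 28.7 [0.35462456 0.07633418 0.91702511]
2.458544206748785
```

View pics/w21.png

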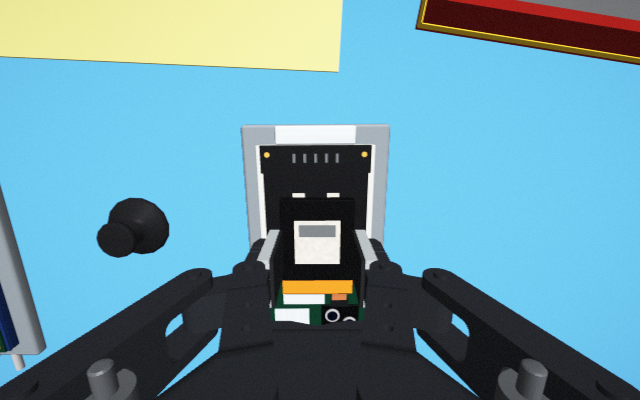

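Emit:
carry_out(
  rows=[
    [[0,0,0,0,0,-0.22,26],[0,0,0,0,0,-0.1,26],[0,0,0,0,0,0,26],[0,0,0,0,0,0,26]],
  ],
)

```text
time: 29.15
tool_pos: [0.6303, 0.2331, 0.0896]
tool_rot: [0.489, -0.489, -0.51, 0.511]
contact_force: [0.2, 0.3, -0.9]
gripper_width: 0.41
```

Emit:
carry_out(
  rows=[
    [[0,0,0,0,0,-0.05,26],[0,0,0,0,0,0,26]],
  ],
)

```text
time: 29.35
tool_pos: [0.6304, 0.2331, 0.0877]
tool_rot: [0.489, -0.489, -0.51, 0.511]
contact_force: [-0.1, -0.1, -1.3]
gripper_width: 0.416
```

Emit:
carry_out(
  rows=[
    [[0,0,0,0,0,-0.03,26],[0,0,0,0,0,0,26]],
  ],
)

```text
time: 29.55
tool_pos: [0.6306, 0.2332, 0.0868]
tool_rot: [-0.489, 0.489, 0.511, -0.51]
contact_force: [1.0, 0.1, -1.2]
gripper_width: 0.418
```

Emit:
carry_out(
  rows=[
    [[0,0,0,0,0,-0.03,26],[0,0,0,0,0,0,26]],
  ],
)

```text
time: 29.75
tool_pos: [0.6308, 0.2333, 0.0867]
tool_rot: [-0.489, 0.489, 0.511, -0.51]
contact_force: [-2.4, -0.7, 4.7]
gripper_width: 0.418
```

Emit:
carry_out(
  rows=[
    [[0,0,0,0,0,0,42],[0,0,0,0,0,0,48],[0,0,0,0,0,0,50],[0,0,0,0,0,0,50],[0,0,0,0,0,0.2,50]],
  ],
)

```text
time: 30.25
tool_pos: [0.6295, 0.2329, 0.0921]
tool_rot: [0.49, -0.489, -0.51, 0.511]
contact_force: [0.1, 0.3, 0.7]
gripper_width: 0.586
```

Emit:
carry_out(
  rows=[
    [[0,0,0,0,0,0.8,54],[0,0,0,0.6,0,1,54],[0,0,0,1,0,1,54],[0,0,0,0,0,0,54],[0,0,0,0,0,0,54]],
  ],
)

```text
time: 30.75
tool_pos: [0.691, 0.2332, 0.2031]
tool_rot: [-0.489, 0.49, 0.511, -0.509]
contact_force: [-0.2, 0.4, -0.6]
gripper_width: 0.635
```

```bash
python3 snap.py w22; python3 - <<'E'
import cv2,numpy as np
im=cv2.imread("pics/w22.png")[0:240,240:400]
im=cv2.convertScaleAbs(im,alpha=1.6,beta=20)
cv2.imwrite("pics/c22.png",cv2.resize(im,None,fx=2.5,fy=2.5,interpolation=cv2.INTER_CUBIC))
from plant import grab_frame
cv2.imwrite("pics/t22.png",grab_frame("top"));cv2.imwrite("pics/s22.png",grab_frame("side"))
E
```

```text
[0.69104957 0.23319999 0.20313316] 0.6354900903613089 30.75 [-0.21489096  0.36210056 -0.62250377]
```

View pics/c22.png

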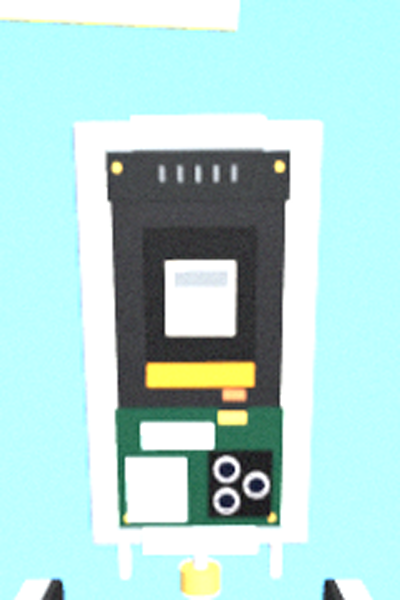

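View pics/t22.png

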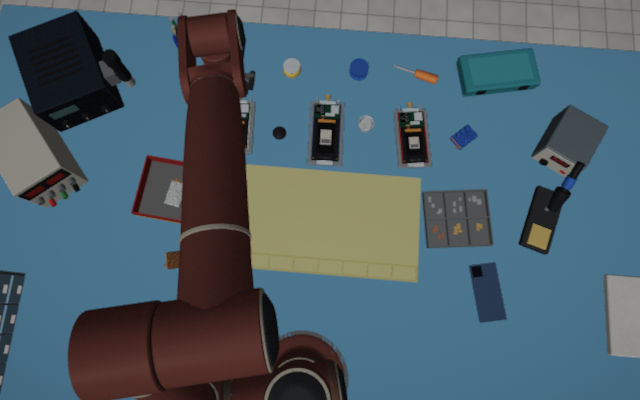

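View pics/s22.png

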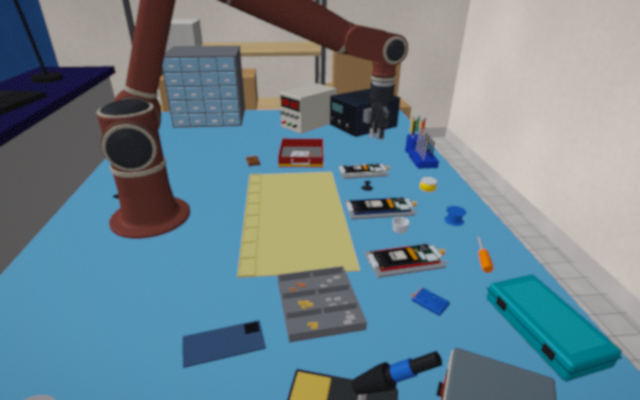

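```bash
python3 - <<'E'
from quad import *
im,C=load("w22")
o=np.array([240,0])
edges(C,np.array([(111,200),(289,199),(281,407),(118,407)])/2.5+o,.0155)
edges(C,np.array([(142,227),(257,227),(254,387),(145,387)])/2.5+o,.020)
print(state()["contact_force"],state()["joint_vel"].round(4))
print(job_done())
E
```

```text
ctr [630.2 233.3] len [70.2 70.5] wid [60.  59.2] yaw long [2.8 2.1] yaw from ends [2.7 2.4]
ctr [630.8 233.2] len [53.4 53.4] wid [38.5 38.6] yaw long [2.5 2.7] yaw from ends [2.4 2.4]
[ 0.34145621  0.45687064 -0.05334393] [ 0.0026  0.0031  0.011  -0.0026  0.0011  0.0011]
the job is handed in; nothing more can be done
None
```

All four batteries are placed and the job is handed in, at about 31 s on the robot's clock. I put the swollen silver battery into the red box first. Then I laid the large, medium and small batteries in their bays, each lowered until light contact (about 5–6 N) and only then released.

My last pictures show each new battery flat, with its amber end towards the cameras:

| Battery | Off bay centre, along the phone | Off bay centre, across | Out of line |
|---|---|---|---|
| Large | about 2 mm | about 0.2 mm | under 1° |
| Medium | about 0.5 mm | about 0.2 mm | under 1° |
| Small | about 0.6 mm | about 0.1 mm | under 1° |

- **Swollen battery:** it lies in the box.
- **Pot of screws:** it still stands in its place, and the arm was clear of everything.
- **Checks:** none failed. My first, oblique measurements of the batteries' angles and sizes disagreed by a few degrees or millimetres. I replaced them with close-up ones before each grasp of a new battery.

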